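# Couple a gas cartridge to the soda-water station on a farm-shop counter

### The arm

A 6-joint arm with a two-finger parallel gripper is mounted at the origin on the work surface. World frame = base frame: x ahead of the robot, y to its left, z up, the work surface at z = 0. Lengths are in m, angles in rad, forces in N, time in s.
With the tool pointing down it reaches from about 0.325 to 1 m from the base axis. Payload 5.1 kg.
Tool frame: the origin (TCP) lies at the very end of the fingers, on their centre line; the grasp point (between the pads) lies 19 mm behind it (env.hold_point_z is the distance from the TCP to the grasp point, in m); z points along the fingers, y is the direction in which the jaws open and shut (so a half turn about z gives the same grasp; the last joint's range is limited). The gripper opens to 85 mm and grips with 20 to 120 N. Pads are 22 mm wide; open, the fingers measure 114 mm over their backs; the gripper's body (76 mm by 85 mm) begins 54 mm behind the grasp point. The pads swing forward as they close: fully open they stand 13 mm farther back than shut.
Start: joints at [1.024, 0.124, 1.65, -0, 1.367, -0.083], TCP at [0.291, 0.581, 0.231] pointing down, gripper open.
Joint ranges: [-2.61, 2.61], [-1.02, 2.33], [0.03, 2.71], [-1.35, 4.49], [0.32, 2.68], [-2.91, 2.91]. Speed limits (rad/s): [2.57, 2.57, 3.14, 3.14, 3.14, 3.14].

### API

Orientations are given as a rotation vector (axis times angle).
In Python, from plant import env, imaging, job gives the robot as it stands.
- The arm moves only by the tool move_arm, never from a script. Its argument "deltas" is a list of rows, each an object with "linear": the shift along the tool's x, y, z in mm, a list of three; "roll": the turn about the tool's z in rad; "gripper": the closure, from 0 (fully open) to 1 (shut). A call has 1 to 8 rows; each row is the pose to reach, as a shift and turn from the pose commanded when the call began, along the tool's axes at that moment; what a row does not reach only later rows make up. A row lasts 1/10 s, in which the tool goes at most 50 mm and 8.59 degrees, less where a joint would pass 70% of its speed; a pose out of reach is approached as far as the arm can. A call with a gripper value outside its range is refused whole. The fingers move at their own pace and stop on an object; "squeeze" is the grip in N (left out, the last holds). Time passes only in rows, so rows that repeat a pose let the fingers close. It gives the time, the measured TCP pose, the force and the opening at its end, in the units of the state.
- env.read_state(): the state, without advancing time (a new reading comes with each control period).
- imaging.camera(name): name is "side" or "top"; returns the picture (420x560x3 uint8, blue, green, red); there is no depth.
- imaging.camera_info(name): a dict with "fx", "fy", "cx", "cy" (pixels), "k1" (the pictures are not rectified: a ray, as slopes to the right and down, at radius r is drawn at 1 + k1 r^2 times it, then the intrinsics apply), "world_to_cam" (4x4, takes a point from world to camera coordinates). Camera axes: x right, y down, z forward; pixel columns grow to the right and rows downward; lengths in m; the calibration is good to about 2 mm. A picture is of the moment at which its call begins. camera_info takes no time and is no camera call.
- job.close_job(): hands the job in, once; it reports no verdict.
The state is a dict: "t": time; "qpos": joint angles; "qd": joint speeds; "tau": joint torques, N m; "ee_pos": TCP position; "orientation": TCP orientation; "force": force on the tool from outside, world axes, zero at the start; "ft_torque": the same for the moment, N m; "grip_width": opening from 0.0 (shut) to 1.0 (fully open).
Only numpy, scipy, OpenCV 4.12 (cv2) and the standard library are available. Lean on these libraries where they do the work, as an engineer would, in place of code of your own. Each camera call takes 0.05 s, during which the arm holds its last target. There are 200 camera calls.

### The job

Connect the green gas cartridge to the soda station: push the brass coupler sleeve back by its red plate until the catch holds it, slide the cartridge along its cradle fully home into the coupler, then press the orange pad of the catch so that the sleeve springs forward and locks it. Only when it is locked, turn the blue valve knob clockwise until it clicks past its detent and let go of everything; do not disturb the other things on the counter.

Things in the scene. Friction and masses are not known exactly. Their poses are not given: they have to be found in the camera images.
- station: Fixed soda-gas station on a grey base plate: white V cradle, steel socket with brass sleeve, aluminium block. Origin on the counter under the centre of the socket's open face; z up; y is the coupler's level axis, 75 mm above the counter, from cradle into socket; x to the right looking along y. The block covers y 66 to 140, x -115 to 32 mm, top 97 mm high. Placed and turned differently each time.
- socket_mouth (a point): Centre of the socket's open face, on the coupler's axis, 75 mm above the counter; same axes as the station. Bore 20 mm; outside diameter 36 mm. The cradle covers y -210 to -15 mm, x within 32 mm; its side tops are 75 mm high, its rear (-y) end is open.
- sleeve (a joint): Travel in m of the brass sleeve (48 mm diameter) round the socket: 0 forward (toward the cradle), up to 0.024 at the back stop, along the station's +y. Spring 5 N forward, 11 N fully back. Pushed past 0.020 the catch drops in and holds it at about 0.020. Two jaws in the socket lock the cartridge's nose while the sleeve is forward, and then bar the way in; held back, they are open.
- sleeve_plate (a point): Centre of the top edge of the front (-y) face of the red finger plate that stands up from the sleeve: 34 mm wide along the station's x, 6 mm thick, from 95 to 139 mm above the counter. It moves with the sleeve. Push its front face toward the station's +y.
- catch (a joint): Angle in rad of the dark steel hook, a rocker above the sleeve: 0 down, up to 0.4 lifted. A light spring holds it down; the sleeve lifts it as it goes back, and it drops in before a brass tooth on the sleeve. Lifted by about 0.2 it lets the sleeve go.
- catch_pad (a point): Centre of the top of the orange press pad (26 x 26 mm, about 122 mm above the counter, over the aluminium block) at the rear end of the catch. Pushed straight down it lifts the hook: about 9 N, free after some 8 mm; it stops at about 14 mm.
- cartridge: Green gas cartridge lying loose in the cradle: cylinder 40 mm in diameter, 110 mm long, with a brass nose 16 mm in diameter and 26 mm long. Origin at the centre of its front shoulder face; y points along the nose; the flat black rear end is at y = -110 mm. It may be rolled about its axis. Fully home, its shoulder lies against the socket's face. It starts 40 to 85 mm short of that.
- knob (a joint): Angle of the blue valve knob in rad: 0 shut, growing clockwise seen from above to the stop at 1.4. A sprung pin beside it makes a detent: a bump on the knob meets the pin at about 0.45, the crest is at 0.7 (up to about 0.12 N m), and it clicks clear by 0.95. Elsewhere it turns freely and stays where it is left.
- knob_grip (a point): On the knob's vertical axis, 131 mm above the counter, at the height to grip. The knob stands on the block; its grip is an upright bar 46 mm long, 14 mm thick, from 105 to 143 mm above the counter, lying along the station's x when shut. The point's axes turn with the knob, x along the bar; under the bar lies a disc 46 mm in diameter, top 105 mm high.
- jam_a: Bystander: jam jar, 64 mm in diameter, 85 mm high, beside the station. Origin at the centre of its underside. Leave alone.
- jam_b: Bystander: jam jar, 64 mm in diameter, 85 mm high. Origin at the centre of its underside. Leave alone.
- spare: Bystander: spare silver cartridge with a blue band, standing nose up beside the station, 40 mm in diameter, 136 mm high. Origin at the centre of its underside. Leave alone.
- cup: Bystander: steel cup, 72 mm in diameter, 100 mm high. Origin at the centre of its underside. Leave alone.
- terminal: Bystander: grey card terminal, 150 x 75 x 30 mm. Origin at the centre of its underside. Leave alone.
- spoon: Bystander: spoon, 160 mm long, lying flat. Leave alone.
- pen: Bystander: blue pen, 130 mm long, lying flat. Leave alone.
Mind the look-alikes: they are no part of the job. What is shaped like the cartridge but pink or purple is not meant.

How it is judged:
By the outcome, as a careful person would: the job done as asked, in the order asked, and still so for the second after the job is handed in, with the robot touching nothing.
It also fails if it takes over 53 s, if anything falls off the work surface, if the arm or the gripper's body presses on something with over 40 N, if the wrist force passes 120 N, or if a joint passes its speed limit or range.

## Working session

There is one attempt and no reset: what is moved stays moved. The work goes in short steps, Python scripts to look and compute and a tool call to move; the robot and the scene stay as the last step left them, time stands still between calls to the robot, and variables do not carry over. Pictures are saved under pics/ and viewed, about 8 in all and at most 12, crops included, and the job is handed in when it is done.

Besides the shell and the picture viewer there is one more tool, called after "Call:" as name(argument=value, ...) on one line, values as JSON. move_arm: Moves the arm, as the interface text tells. Its arguments: {"type":"object","properties":{"deltas":{"type":"array"},"squeeze":{"type":"number"}},"required":["deltas"]}

```bash
mkdir -p pics; ls
python3 - <<'E'
from plant import env, imaging, job
import cv2, numpy as np
for n in ("side","top"):
    im=imaging.camera(n); cv2.imwrite(f"pics/{n}0.png",im)
    ci=imaging.camera_info(n); print(n,{k:(np.round(v,4).tolist() if k=="world_to_cam" else v) for k,v in ci.items()})
s=env.read_state(); print(s, env.hold_point_z)
E
```

```text
pics
side {'fx': 442.03276291512384, 'fy': 442.03276291512384, 'cx': 276.7699746572963, 'cy': 211.87178012486027, 'k1': -0.08279246703911952, 'world_to_cam': [[0.8048, -0.5934, 0.0134, -0.5282], [-0.3184, -0.4507, -0.834, 0.2751], [0.5009, 0.6669, -0.5516, 0.9361], [0.0, 0.0, 0.0, 1.0]]}
top {'fx': 436.69655799909685, 'fy': 436.69655799909685, 'cx': 273.7262238835262, 'cy': 208.96477058560004, 'k1': -0.12614992622363616, 'world_to_cam': [[-0.0178, -0.9998, -0.004, -0.0205], [-0.9783, 0.0183, -0.2063, 0.6564], [0.2064, 0.0003, -0.9785, 1.2976], [0.0, 0.0, 0.0, 1.0]]}
{'t': 0.1, 'qpos': array([ 1.02439428e+00,  1.24446962e-01,  1.65154111e+00,  6.09813897e-06,
        1.36751037e+00, -8.25725652e-02]), 'qd': array([ 1.10430541e-03, -1.75810138e-03, -1.57027743e-03,  5.73120078e-05,
        2.90790129e-03, -8.69938817e-04]), 'tau': array([ 4.55541649e-04, -4.24929535e+01, -3.66653538e+01, -3.18395746e-05,
        3.96812917e-03, -1.32684383e-05]), 'ee_pos': array([0.29051349, 0.58084424, 0.2301692 ]), 'orientation': array([-7.21932914e-01, -3.05690527e+00,  2.84334432e-03]), 'force': array([ 0.20316417, -0.15819893, -0.37083396]), 'ft_torque': array([-0.00363785,  0.02309295, -0.00064733]), 'grip_width': 0.9991740189333752} 0.0187
```

View pics/side0.png

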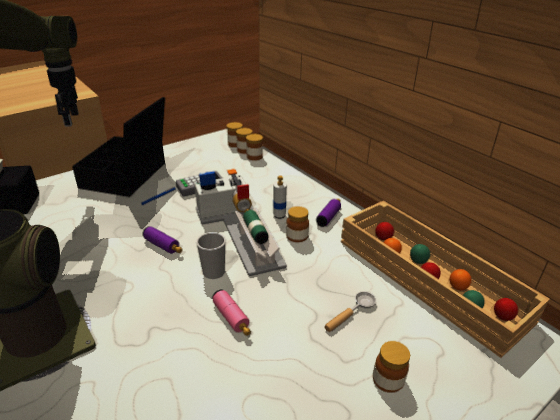

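View pics/top0.png

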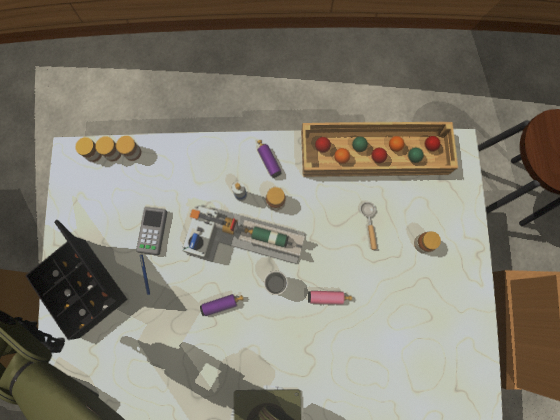

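The side view shows the station at about (235,215), with the green cartridge at (255,225). In the top view the cartridge is at (268,237), the red plate near (232,225), the orange pad near (197,214) and the blue knob near (195,241). The look-alikes are pink (327,297), purple (220,305) and (268,160), plus the silver spare at (239,191). The green one in the cradle is the one that fits. I'll confirm it in an enlarged crop.

Run:
```python
import cv2, numpy as np
t=cv2.imread("pics/top0.png")[195:275,175:315]; s=cv2.imread("pics/side0.png")[160:280,170:310]
t=cv2.resize(t,None,fx=5,fy=5,interpolation=cv2.INTER_CUBIC);s=cv2.resize(s,None,fx=5,fy=5,interpolation=cv2.INTER_CUBIC)
cv2.imwrite("pics/tc.png",t);cv2.imwrite("pics/sc.png",s)
```

```text
(no output)
```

View pics/tc.png

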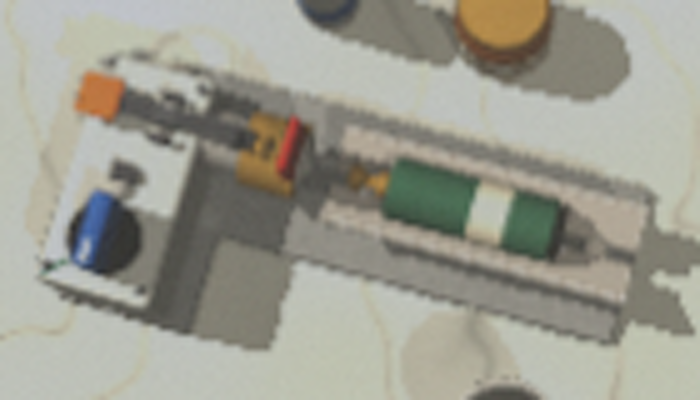

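View pics/sc.png

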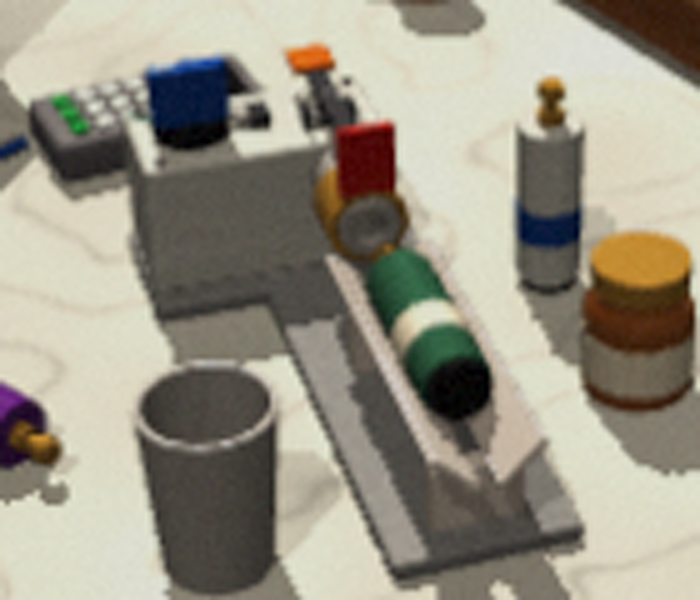

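The crop confirms it. The green cartridge with the cream band lies in the cradle, nose toward the socket. The red plate, orange pad and blue knob are all visible, and the station's +y points image-left and slightly up. Next I measure.

```bash
cat > h.py <<'E'
import cv2, numpy as np
from plant import env, imaging
def ray(n,uv):
    c=imaging.camera_info(n); K=np.array([[c['fx'],0,c['cx']],[0,c['fy'],c['cy']],[0,0,1]])
    p=cv2.undistortPoints(np.array(uv,float).reshape(-1,1,2),K,np.array([c['k1'],0,0,0,0]))[:,0]
    T=np.array(c['world_to_cam']); R=T[:3,:3]; o=-R.T@T[:3,3]
    return o,np.c_[p,np.ones(len(p))]@R
def plane(n,uv,z):
    o,d=ray(n,uv); return o+d*((z-o[2])/d[:,2])[:,None]
def tri(ut,us):
    o1,d1=ray("top",ut);o2,d2=ray("side",us);d1=d1[0];d2=d2[0]
    s=np.linalg.lstsq(np.c_[d1,-d2],o2-o1,rcond=None)[0]
    a=o1+d1*s[0];b=o2+d2*s[1];return (a+b)/2,np.linalg.norm(a-b)
def mask(im,col,box):
    x0,y0,x1,y1=box; hsv=cv2.cvtColor(im,cv2.COLOR_BGR2HSV); H,S,V=[hsv[...,i].astype(int) for i in range(3)]
    m={'orange':(H>5)&(H<14)&(S>170)&(V>150),'red':((H<5)|(H>172))&(S>150)&(V>80),'blue':(H>105)&(H<125)&(S>130)&(V>50),'green':(H>65)&(H<95)&(S>90)}[col]
    k=np.zeros(m.shape,bool);k[y0:y1,x0:x1]=1
    ys,xs=np.nonzero(m&k);return np.c_[xs,ys].astype(float)
E
python3 - <<'E'
from h import *
np.set_printoptions(precision=4,suppress=True)
t=cv2.imread("pics/top0.png");s=cv2.imread("pics/side0.png")
bt=(175,195,315,275);bs=(190,160,290,260)
for c in('orange','red','blue','green'):
    a=mask(t,c,bt);b=mask(s,c,bs)
    print(c,len(a),a.mean(0),a.min(0),a.max(0),'|',len(b),b.mean(0),b.min(0),b.max(0))
    p,e=tri(a.mean(0),b.mean(0));print('  tri',p,e)
    for nm,m in(('top',a),('side',b)):
        (cx,cy),(w,h),an=cv2.minAreaRect(m.astype(np.float32));print('  ',nm,cv2.boxPoints(((cx,cy),(w,h),an)).round(1).tolist())
a=mask(t,'green',bt)
P=plane("top",a,.078);c=P.mean(0);u,sv,v=np.linalg.svd(P-c);print('axis',c,v[0],np.degrees(np.arctan2(v[0][0],v[0][1])))
r=(P-c)@v.T;print(r.min(0),r.max(0))
a=mask(t,'orange',bt);print('pad',plane("top",[a.mean(0)],.122))
b=mask(s,'orange',bs);print('pad side',plane("side",[b.mean(0)],.120))
E
```

```text
<stdin>:7: RuntimeWarning: Mean of empty slice.
  ret = um.true_divide(
Traceback (most recent call last):
ValueError: zero-size array to reduction operation minimum which has no identity
```

```bash
sed -i "s/(H>5)&(H<14)&(S>170)&(V>150)/(H>=4)\&(H<15)\&(S>150)\&(V>150)/; s/((H<5)|(H>172))&(S>150)&(V>80)/((H<4)|(H>172))\&(S>130)\&(V>80)/" h.py
cat > m.py <<'E'
from h import *
np.set_printoptions(precision=4,suppress=True)
t=cv2.imread("pics/top0.png");s=cv2.imread("pics/side0.png")
ht=cv2.cvtColor(t,cv2.COLOR_BGR2HSV);hs=cv2.cvtColor(s,cv2.COLOR_BGR2HSV)
print(ht[214,194],ht[224,233],ht[241,194],hs[171,232],hs[192,243],hs[178,207],hs[215,250])
bt=(175,195,315,275);bs=(190,160,290,260)
for c in('orange','red','blue','green'):
    a=mask(t,c,bt);b=mask(s,c,bs);print(c,len(a),len(b))
    if min(len(a),len(b))<3: continue
    p,e=tri(a.mean(0),b.mean(0));print('  tri',p,e)
    for nm,m in(('top',a),('side',b)):
        print('  ',nm,m.mean(0),cv2.boxPoints(cv2.minAreaRect(m.astype(np.float32))).round(1).tolist())
a=mask(t,'green',bt)
P=plane("top",a,.078);c=P.mean(0);u,sv,v=np.linalg.svd(P-c);print('axis',c,v[0],np.degrees(np.arctan2(v[0][0],v[0][1])))
r=(P-c)@v.T;print(r.min(0),r.max(0))
a=mask(t,'orange',bt);print('pad',plane("top",[a.mean(0)],.122))
b=mask(s,'orange',bs);print('pad side',plane("side",[b.mean(0)],.120))
E
python3 m.py
```

```text
[ 13 165 187] [  2 137 110] [110 140 140] [ 12 226 222] [  0 252  76] [109 223  55] [ 71 126 101]
orange 61 32
  tri [0.6281 0.1898 0.1319] 0.0005882654714068039
   top [199.2623 215.1311] [[190.0, 216.1999969482422], [192.10000610351562, 209.3000030517578], [232.3000030517578, 221.10000610351562], [230.1999969482422, 228.10000610351562]]
   side [231.6562 171.0938] [[227.5, 170.10000610351562], [235.10000610351562, 168.1999969482422], [236.0, 172.0], [228.5, 173.89999389648438]]
red 16 32
  tri [0.6009 0.0905 0.1332] 3.4071169688058485e-05
   top [232.4375 223.375 ] [[230.5, 227.8000030517578], [233.10000610351562, 218.6999969482422], [234.39999389648438, 219.10000610351562], [231.8000030517578, 228.1999969482422]]
   side [241.9375 187.2812] [[237.0, 185.0], [248.0, 185.0], [248.0, 197.0], [237.0, 197.0]]
blue 31 224
  tri [0.5872 0.2018 0.0884] 0.04886774333414058
   top [193.871  238.0323] [[190.0, 245.10000610351562], [193.39999389648438, 233.1999969482422], [196.5, 234.1999969482422], [193.10000610351562, 246.0]]
   side [226.5223 185.4018] [[197.5, 182.8000030517578], [202.199
[... 438 characters left out ...]
y", line 5, in ray
    p=cv2.undistortPoints(np.array(uv,float).reshape(-1,1,2),K,np.array([c['k1'],0,0,0,0]))[:,0]
      ~~~~~~~~~~~~~~~~~~~^^^^^^^^^^^^^^^^^^^^^^^^^^^^^^^^^^^^^^^^^^^^^^^^^^^^^^^^^^^^^^^^^^
cv2.error: OpenCV(4.12.0) /io/opencv/modules/calib3d/src/undistort.dispatch.cpp:347: error: (-215:Assertion failed) CV_IS_MAT(_src) && CV_IS_MAT(_dst) && (_src->rows == 1 || _src->cols == 1) && (_dst->rows == 1 || _dst->cols == 1) && _src->cols + _src->rows - 1 == _dst->rows + _dst->cols - 1 && (CV_MAT_TYPE(_src->type) == CV_32FC2 || CV_MAT_TYPE(_src->type) == CV_64FC2) && (CV_MAT_TYPE(_dst->type) == CV_32FC2 || CV_MAT_TYPE(_dst->type) == CV_64FC2) in function 'cvUndistortPointsInternal'
```

```bash
sed -i "s/(H>105)&(H<125)&(S>130)&(V>50)/(H>103)\&(H<125)\&(S>90)\&(V>30)/; s/(H>65)&(H<95)&(S>90)/(H>60)\&(H<98)\&(S>55)/; s/(S>150)&(V>150),'red'/(S>100)\&(V>120),'red'/; s/(S>130)&(V>80)/(S>100)\&(V>60)/" h.py
python3 - <<'E'
import re
s=open('m.py').read()
s=s.replace("bt=(175,195,315,275);bs=(190,160,290,260)","""BT=dict(orange=(186,205,204,220),red=(228,216,237,232),blue=(184,228,203,252),green=(245,220,295,250))
BS=dict(orange=(225,166,240,178),red=(235,182,252,202),blue=(195,168,220,190),green=(240,205,272,245))""")
s=s.replace("mask(t,c,bt)","mask(t,c,BT[c])").replace("mask(s,c,bs)","mask(s,c,BS[c])")
s=re.sub(r"mask\((\w),'(\w+)',b(.)\)",lambda m:f"mask({m[1]},'{m[2]}',B{m[3].upper()}['{m[2]}'])",s)
s+="""
for z in (.139,):
    a=mask(t,'red',BT['red']);P=plane('top',a,z);print('red',P.mean(0),P.min(0),P.max(0))
a=mask(t,'blue',BT['blue']);P=plane('top',a,.143);c=P.mean(0);v=np.linalg.svd(P-c)[2];r=(P-c)@v.T;print('blue',c,v[0],r.min(0),r.max(0))
"""
open('m.py','w').write(s)
E
python3 m.py
```

```text
[ 13 165 187] [  2 137 110] [110 140 140] [ 12 226 222] [  0 252  76] [109 223  55] [ 71 126 101]
orange 65 40
  tri [0.6354 0.2052 0.1223] 0.0024360532664223127
   top [194.6462 213.7231] [[189.60000610351562, 216.1999969482422], [192.10000610351562, 208.6999969482422], [199.60000610351562, 211.1999969482422], [197.10000610351562, 218.6999969482422]]
   side [231.5   171.225] [[226.8000030517578, 169.60000610351562], [235.60000610351562, 168.3000030517578], [236.3000030517578, 173.0], [227.5, 174.1999969482422]]
red 19 147
  tri [0.6031 0.0913 0.1201] 0.0009879395448566094
   top [232.5263 223.5789] [[230.5, 227.8000030517578], [233.10000610351562, 218.6999969482422], [234.6999969482422, 219.1999969482422], [232.10000610351562, 228.3000030517578]]
   side [242.7415 190.9796] [[237.0, 185.0], [248.0, 185.0], [248.0, 198.0], [237.0, 198.0]]
blue 57 192
  tri [0.556  0.2083 0.1223] 0.0005575001848132458
   top [193.2807 239.6316] [[188.60000610351562, 246.60000610351562], [192.6999969482422, 233.0], [197.1999969482422, 234.39999389648438], [193.10000610351562, 247.89999389648438]]
   s
[... 253 characters left out ...]
67.2205 235.7283] [[251.5, 236.6999969482422], [254.39999389648438, 226.6999969482422], [285.8999938964844, 235.6999969482422], [283.1000061035156, 245.6999969482422]]
   side [253.6729 223.0564] [[241.39999389648438, 213.8000030517578], [253.8000030517578, 207.60000610351562], [268.3999938964844, 236.8000030517578], [256.0, 243.0]]
axis [ 0.5704 -0.011   0.078 ] [0.2946 0.9556 0.    ] 17.13623196094016
[-0.0552 -0.0163 -0.    ] [ 0.0458  0.016  -0.    ]
pad [[0.6344 0.2058 0.122 ]]
pad side [[0.6388 0.2085 0.12  ]]
red [0.5993 0.0896 0.139 ] [0.5861 0.0853 0.139 ] [0.613  0.0942 0.139 ]
blue [0.5528 0.2045 0.143 ] [-0.9664  0.257  -0.    ] [-0.018  -0.0069 -0.    ] [ 0.0232  0.0075 -0.    ]
```

Run:
```python
from h import *
np.set_printoptions(precision=4,suppress=True)
print('lid',tri((57,222),(165,100)),tri((98,262),(165,155)),tri((57,222),(125,135)))
# block front-top edge z=.097 (y_st=66), socket face top approx
xs=np.array([.960,-.279]);ys=np.array([.279,.960]);c=np.array([.5704,-.011])
E=plane("top",[(214,222.5),(206,256)],.097);print('block edge',E,(E[:,:2]-c)@np.c_[xs,ys], np.degrees(np.arctan2(*(E[1]-E[0])[[1,0]])))
sf=tri((238.5,229),(244.5,205));print('socket face',sf,(sf[0][:2]-c)@np.c_[xs,ys])
for n,p in (('plate',(.6031,.0913)),('pad',(.635,.206)),('knob',(.556,.2083))): print(n,(np.array(p)-c)@np.c_[xs,ys])
print('spare',plane('top',[(239,187)],.136),'jam',plane('top',[(276,197)],.085),'cup',plane('top',[(276,282)],.1))
```

```text
lid (array([0.5969, 0.571 , 0.247 ]), np.float64(0.01004026838689386)) (array([0.5196, 0.4988, 0.091 ]), np.float64(0.054998831765082745)) (array([0.5472, 0.6592, 0.115 ]), np.float64(0.14391721633730994))
block edge [[0.6111 0.1504 0.097 ]
 [0.5091 0.1738 0.097 ]] [[-0.006   0.1663]
 [-0.1104  0.1603]] 167.09404862315742
socket face (array([0.5944, 0.0752, 0.0848]), np.float64(0.00602214318724676)) [-0.001   0.0894]
plate [0.0029 0.1073]
pad [0.0015 0.2263]
knob [-0.075   0.2065]
spare [[0.7111 0.0706 0.136 ]] jam [[ 0.6902 -0.0403  0.085 ]] cup [[ 0.4282 -0.0353  0.1   ]]
```

Call:
move_arm(deltas=[{"linear": [0, 0, -50], "roll": -0.09, "gripper": 1}, {"linear": [0, 0, -100], "roll": -0.18, "gripper": 1}, {"linear": [0, 0, -150], "roll": -0.1815, "gripper": 1}, {"linear": [0, 0, -150], "roll": -0.1815, "gripper": 1}], squeeze=40)

```text
t: 0.5
ee_pos: [0.2919, 0.5832, 0.3917]
orientation: [0.441, 3.104, 0.022]
force: [0.6, 0.2, 1.0]
grip_width: 0.331
```

Call:
move_arm(deltas=[{"linear": [-435, -416, 0], "gripper": 1}, {"linear": [-435, -416, 0], "gripper": 1}, {"linear": [-435, -416, 0], "gripper": 1}, {"linear": [-435, -416, 0], "gripper": 1}, {"linear": [-435, -416, 0], "gripper": 1}, {"linear": [-435, -416, 0], "gripper": 1}, {"linear": [-435, -416, 0], "gripper": 1}, {"linear": [-435, -416, 0], "gripper": 1}])

```text
schema error: expected keys linear, roll, gripper
```

```bash
cat > st.py <<'E'
import sys,numpy as np
from plant import env
from scipy.spatial.transform import Rotation as R
np.set_printoptions(precision=4,suppress=True)
s=env.read_state();p=s['ee_pos'];M=R.from_rotvec(s['orientation']).as_matrix()
print('t',s['t'],'p',p,'z',M[:,2],'yaw y from worldy deg',np.degrees(np.arctan2(M[0,1],M[1,1])),'q6',s['qpos'][5])
for a in sys.argv[1:]:
    w=np.array(eval(a)); print(a,'tool delta mm',(M.T@(w-p))*1e3)
f=M.T@s['force'];print('force tool',f,'grip',s['grip_width'])
E
python3 st.py "(.592,.060,.112)"
```

```text
t 0.5 p [0.2919 0.5832 0.3917] z [ 0.008   0.0132 -0.9999] yaw y from worldy deg 16.167435937985047 q6 -0.26412544088517326
(.592,.060,.112) tool delta mm [-432.8328 -423.0816  275.1947]
force tool [-0.5433  0.4249 -1.0093] grip 0.33101677621810605
```

Call:
move_arm(deltas=[{"linear": [-435, -416, 0], "roll": 0, "gripper": 1}, {"linear": [-435, -416, 0], "roll": 0, "gripper": 1}, {"linear": [-435, -416, 0], "roll": 0, "gripper": 1}, {"linear": [-435, -416, 0], "roll": 0, "gripper": 1}, {"linear": [-435, -416, 0], "roll": 0, "gripper": 1}, {"linear": [-435, -416, 0], "roll": 0, "gripper": 1}, {"linear": [-435, -416, 0], "roll": 0, "gripper": 1}, {"linear": [-435, -416, 0], "roll": 0, "gripper": 1}])

```text
t: 1.3
ee_pos: [0.4919, 0.2333, 0.3807]
orientation: [-0.442, -3.11, 0.0]
force: [0.1, 1.2, -0.4]
grip_width: 0.001
```

```bash
python3 st.py "(.592,.060,.112)"
```

```text
t 1.3 p [0.4919 0.2333 0.3807] z [-0.0003 -0.0001 -1.    ] yaw y from worldy deg 16.170091790592927 q6 -0.9442503616887084
(.592,.060,.112) tool delta mm [-144.4972 -138.574   268.7276]
force tool [0.1995 1.2214 0.4356] grip 0.0008826282793231516
```

Call:
move_arm(deltas=[{"linear": [-40, -40, 0], "roll": 0, "gripper": 1}, {"linear": [-75, -72, 0], "roll": 0, "gripper": 1}, {"linear": [-110, -104, 20], "roll": 0, "gripper": 1}, {"linear": [-144, -138, 70], "roll": 0, "gripper": 1}, {"linear": [-144, -138, 120], "roll": 0, "gripper": 1}, {"linear": [-144, -138, 170], "roll": 0, "gripper": 1}, {"linear": [-144, -138, 215], "roll": 0, "gripper": 1}, {"linear": [-144, -138, 215], "roll": 0, "gripper": 1}])

```text
t: 2.1
ee_pos: [0.5868, 0.0622, 0.1584]
orientation: [-0.441, -3.098, 0.003]
force: [-0.9, -0.6, -1.7]
grip_width: 0.001
```

```bash
python3 st.py "(.592,.060,.112)"
python3 - <<'E'
from h import *
s=imaging.camera('side')[150:250,180:300];t=imaging.camera('top')[190:260,175:295]
cv2.imwrite('pics/a.png',np.vstack([cv2.resize(s,None,fx=4,fy=4,interpolation=2)[:320],cv2.resize(t,None,fx=4,fy=4,interpolation=2)]))
E
```

```text
t 2.1 p [0.5868 0.0622 0.1584] z [-0.0128 -0.0002 -0.9999] yaw y from worldy deg 16.212172111492308 q6 -1.2732481623982366
(.592,.060,.112) tool delta mm [-6.2109 -0.4444 46.3079]
force tool [ 0.6748 -0.7829  1.7278] grip 0.0014047566616205084
```

View pics/a.png

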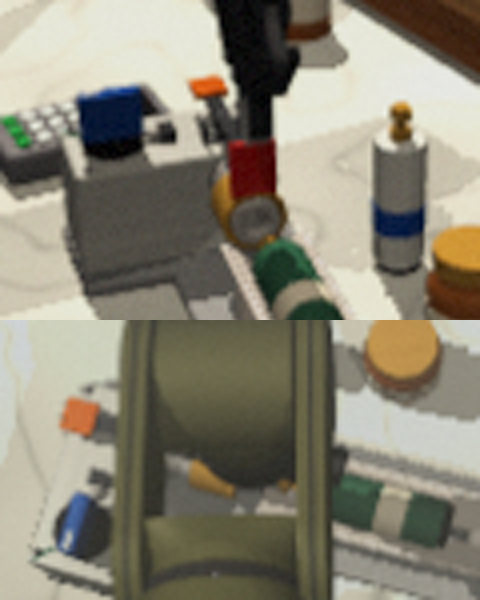

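```bash
python3 - <<'E'
from h import *
c=imaging.camera_info('side');T=np.array(c['world_to_cam'])
for p in [env.read_state()['ee_pos'],(.6,.089,.139),(.592,.060,.112),(.6031,.0913,.117)]:
    q=T[:3,:3]@np.array(p)+T[:3,3];x=q[:2]/q[2];x=x*(1+c['k1']*x@x)
    u=np.array([c['cx'],c['cy']])+c['fx']*x;print(p,u,(u-[180,150])*4)
E
python3 st.py "(.592,.060,.112)"
```

```text
[0.58936367 0.06258608 0.16324298] [243.58127321 183.14026705] [254.32509284 132.56106821]
(0.6, 0.089, 0.139) [241.87448866 185.78041449] [247.49795465 143.12165794]
(0.592, 0.06, 0.112) [245.41787542 199.50352393] [261.67150168 198.01409572]
(0.6031, 0.0913, 0.117) [242.59878309 191.93916403] [250.39513235 167.75665611]
t 2.2 p [0.5894 0.0626 0.1632] z [-0.0062 -0.0001 -1.    ] yaw y from worldy deg 16.179300579287165 q6 -1.273175654529769
(.592,.060,.112) tool delta mm [-3.5571 -1.6558 51.2258]
force tool [ 0.2611 -0.0037 -0.5223] grip 0.0008805066120970802
```

The picture shows the finger tips at crop (254,133), right where projecting the TCP puts them. They sit just above and in front of the red plate, whose top edge is at (250,142). I lower and then push.

Call:
move_arm(deltas=[{"linear": [-1, 0, 25], "roll": 0, "gripper": 1}, {"linear": [-1, 0, 50], "roll": 0, "gripper": 1}, {"linear": [-1, 0, 53], "roll": 0, "gripper": 1}, {"linear": [-1, 4, 53], "roll": 0, "gripper": 1}, {"linear": [-1, 8, 53], "roll": 0, "gripper": 1}, {"linear": [-1, 11, 53], "roll": 0, "gripper": 1}, {"linear": [-1, 11, 53], "roll": 0, "gripper": 1}, {"linear": [-1, 11, 53], "roll": 0, "gripper": 1}])

```text
t: 3.0
ee_pos: [0.5957, 0.0731, 0.1141]
orientation: [0.441, 3.109, 0.0]
force: [0.7, -0.0, 0.1]
grip_width: 0.002
```

```bash
python3 st.py "(.600,.089,.112)"
```

```text
t 3.0 p [0.5957 0.0731 0.1141] z [ 0.0011 -0.     -1.    ] yaw y from worldy deg 16.153173342336636 q6 -1.2561221282739912
(.600,.089,.112) tool delta mm [ 0.306  16.4567  2.1208]
force tool [-0.6871  0.1527 -0.0512] grip 0.0024069512648721794
```

Call:
move_arm(deltas=[{"linear": [0, 2, 0], "roll": 0, "gripper": 1}, {"linear": [0, 4, 0], "roll": 0, "gripper": 1}, {"linear": [0, 6, 0], "roll": 0, "gripper": 1}, {"linear": [0, 8, 0], "roll": 0, "gripper": 1}, {"linear": [0, 8, 0], "roll": 0, "gripper": 1}, {"linear": [0, 8, 0], "roll": 0, "gripper": 1}])

```text
t: 3.6
ee_pos: [0.5973, 0.0792, 0.1135]
orientation: [-0.442, -3.11, 0.005]
force: [-2.6, -6.2, 2.2]
grip_width: 0.001
```

```bash
python3 st.py "(.600,.089,.112)"
```

```text
t 3.6 p [0.5973 0.0792 0.1135] z [-0.0012 -0.0027 -1.    ] yaw y from worldy deg 16.175141820506237 q6 -1.2433092886828059
(.600,.089,.112) tool delta mm [ 0.0858 10.155   1.4233]
force tool [ 0.7691 -6.644  -2.1857] grip 0.0010985101410464191
```

Call:
move_arm(deltas=[{"linear": [0, 3, 0], "roll": 0, "gripper": 1}, {"linear": [0, 6, 0], "roll": 0, "gripper": 1}, {"linear": [0, 9, 0], "roll": 0, "gripper": 1}, {"linear": [0, 12, 0], "roll": 0, "gripper": 1}, {"linear": [0, 15, 0], "roll": 0, "gripper": 1}, {"linear": [0, 15, 0], "roll": 0, "gripper": 1}, {"linear": [0, 15, 0], "roll": 0, "gripper": 1}])

```text
t: 4.3
ee_pos: [0.6013, 0.0928, 0.1134]
orientation: [-0.442, -3.109, 0.007]
force: [-3.5, -8.0, 3.7]
grip_width: 0.0
```

```bash
python3 st.py "(.600,.089,.112)"
```

```text
t 4.3 p [0.6013 0.0928 0.1134] z [-0.0018 -0.0044 -1.    ] yaw y from worldy deg 16.174480146817086 q6 -1.2198512685973557
(.600,.089,.112) tool delta mm [ 0.1604 -3.9854  1.4624]
force tool [ 1.1682 -8.7243 -3.6714] grip 0.00025047938895043166
```

Call:
move_arm(deltas=[{"linear": [0, 2, 0], "roll": 0, "gripper": 1}, {"linear": [0, 4, 0], "roll": 0, "gripper": 1}, {"linear": [0, 6, 0], "roll": 0, "gripper": 1}, {"linear": [0, 7, 0], "roll": 0, "gripper": 1}, {"linear": [0, 7, 0], "roll": 0, "gripper": 1}])

```text
t: 4.8
ee_pos: [0.6031, 0.0988, 0.1135]
orientation: [-0.442, -3.109, 0.01]
force: [-4.5, -11.0, 3.1]
grip_width: -0.0
```

```bash
python3 st.py "(.600,.089,.112)"
```

```text
t 4.8 p [0.6031 0.0988 0.1135] z [-0.0025 -0.0059 -1.    ] yaw y from worldy deg 16.17013449097434 q6 -1.2090618767160317
(.600,.089,.112) tool delta mm [  0.229  -10.2156   1.5422]
force tool [  1.2448 -11.8466  -3.0234] grip -0.0004712508304815063
```

Call:
move_arm(deltas=[{"linear": [0, 2, 0], "roll": 0, "gripper": 1}, {"linear": [0, 3, 0], "roll": 0, "gripper": 1}, {"linear": [0, 3, 0], "roll": 0, "gripper": 1}])

```text
t: 5.1
ee_pos: [0.6032, 0.0991, 0.1135]
orientation: [-0.441, -3.107, 0.018]
force: [-7.3, -20.1, 7.1]
grip_width: -0.002
```

```bash
python3 st.py "(.600,.089,.112)"
```

```text
t 5.1 p [0.6032 0.0991 0.1135] z [-0.0049 -0.0109 -0.9999] yaw y from worldy deg 16.159176257779855 q6 -1.20448979564142
(.600,.089,.112) tool delta mm [  0.2324 -10.594    1.6201]
force tool [  1.3956 -21.4331  -6.8377] grip -0.0024578934215948103
```

Call:
move_arm(deltas=[{"linear": [0, -6, 0], "roll": 0, "gripper": 1}, {"linear": [0, -12, 0], "roll": 0, "gripper": 1}, {"linear": [0, -25, 0], "roll": 0, "gripper": 1}, {"linear": [0, -40, -25], "roll": 0, "gripper": 1}, {"linear": [0, -85, -45], "roll": 0, "gripper": 1}, {"linear": [0, -130, -45], "roll": 0, "gripper": 1}, {"linear": [0, -175, -45], "roll": 0, "gripper": 1}, {"linear": [0, -211, -45], "roll": 0, "gripper": 1}])

```text
t: 5.9
ee_pos: [0.5449, -0.1, 0.1586]
orientation: [0.442, 3.109, -0.0]
force: [1.0, -0.1, -0.3]
grip_width: 0.003
```

```bash
python3 - <<'E'
from h import *
np.set_printoptions(precision=4,suppress=True)
S=imaging.camera('side');T=imaging.camera('top')
b=mask(S,'red',(230,170,260,202));print(len(b),b.mean(0),b.min(0),b.max(0))
a=mask(T,'red',(215,210,240,232));print(len(a),a.mean(0) if len(a) else '')
s=S[150:250,180:300];t=T[200:260,175:295]
cv2.imwrite('pics/b.png',np.vstack([cv2.resize(s,None,fx=4,fy=4,interpolation=2)[:340],cv2.resize(t,None,fx=4,fy=4,interpolation=2)]))
E
python3 st.py "(.544,-.101,.070)"
```

```text
142 [240.7746 187.4648] [235. 181.] [246. 195.]
23 [225.913 222.   ]
t 6.0 p [ 0.5446 -0.1014  0.1583] z [ 0.0001 -0.0007 -1.    ] yaw y from worldy deg 16.442493002889844 q6 -1.564317053830979
(.544,-.101,.070) tool delta mm [ 0.7053  0.3215 88.3316]
force tool [-0.422  -0.5174 -1.0356] grip 0.0019237596608420696
```

View pics/b.png

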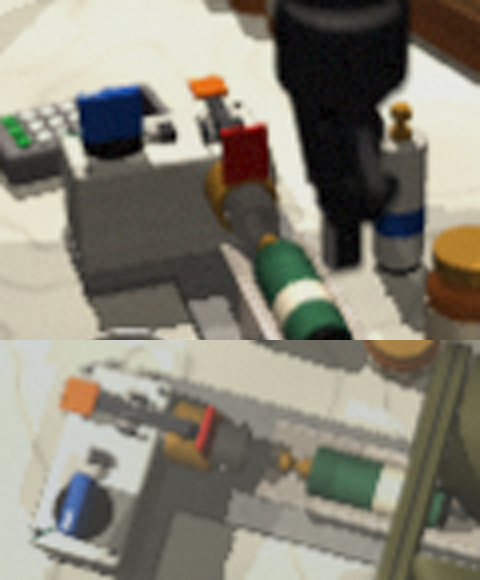

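The sleeve is held back: the red plate moved about 6.6 px, roughly 19–20 mm, and the socket barrel is now exposed. I lower behind the cartridge.

Call:
move_arm(deltas=[{"linear": [0, 0, 30], "roll": 0, "gripper": 1}, {"linear": [0, 0, 55], "roll": 0, "gripper": 1}, {"linear": [0, 0, 72], "roll": 0, "gripper": 1}, {"linear": [0, 0, 84], "roll": 0, "gripper": 1}, {"linear": [0, 0, 84], "roll": 0, "gripper": 1}, {"linear": [0, 0, 84], "roll": 0, "gripper": 1}])

```text
t: 6.6
ee_pos: [0.5462, -0.0978, 0.0748]
orientation: [0.441, 3.11, 0.0]
force: [0.3, -0.2, 0.8]
grip_width: -0.002
```

```bash
python3 st.py "(.5525,-.0725,.074)"
```

```text
t 6.6 p [ 0.5462 -0.0978  0.0748] z [ 0.0006  0.     -1.    ] yaw y from worldy deg 16.150025372307 q6 -1.5630687270892694
(.5525,-.0725,.074) tool delta mm [ 0.9608 26.0689  0.7889]
force tool [-0.3087 -0.1159 -0.7954] grip -0.0018305913932996254
```

Call:
move_arm(deltas=[{"linear": [0, 6, 0], "roll": 0, "gripper": 1}, {"linear": [0, 12, 0], "roll": 0, "gripper": 1}, {"linear": [0, 17, 0], "roll": 0, "gripper": 1}, {"linear": [0, 22, 0], "roll": 0, "gripper": 1}, {"linear": [0, 27, 0], "roll": 0, "gripper": 1}, {"linear": [0, 32, 0], "roll": 0, "gripper": 1}, {"linear": [0, 37, 0], "roll": 0, "gripper": 1}, {"linear": [0, 42, 0], "roll": 0, "gripper": 1}])

```text
t: 7.4
ee_pos: [0.5577, -0.0575, 0.0745]
orientation: [0.442, 3.11, -0.0]
force: [-1.2, -3.2, 3.6]
grip_width: -0.001
```

```bash
python3 st.py "(.5525,-.0725,.074)"
```

```text
t 7.4 p [ 0.5577 -0.0575  0.0745] z [ 0.0003 -0.0003 -1.    ] yaw y from worldy deg 16.174799543940935 q6 -1.486725908805516
(.5525,-.0725,.074) tool delta mm [  0.7923 -15.848    0.4924]
force tool [ 0.2703 -3.3731 -3.6194] grip -0.0011119134429568875
```

Call:
move_arm(deltas=[{"linear": [0, 4, 0], "roll": 0, "gripper": 1}, {"linear": [0, 8, 0], "roll": 0, "gripper": 1}, {"linear": [0, 12, 0], "roll": 0, "gripper": 1}, {"linear": [0, 15, 0], "roll": 0, "gripper": 1}, {"linear": [0, 18, 0], "roll": 0, "gripper": 1}, {"linear": [0, 18, 0], "roll": 0, "gripper": 1}])

```text
t: 8.0
ee_pos: [0.5623, -0.0398, 0.074]
orientation: [-0.442, -3.11, -0.001]
force: [-0.7, -0.8, 1.5]
grip_width: -0.004
```

```bash
python3 st.py "(.5525,-.0725,.074)"
```

```text
t 8.0 p [ 0.5623 -0.0398  0.074 ] z [-0.0003  0.0009 -1.    ] yaw y from worldy deg 16.16669634258289 q6 -1.4552989250189603
(.5525,-.0725,.074) tool delta mm [  0.3369 -34.1909   0.0112]
force tool [ 0.452  -0.9135 -1.5445] grip -0.003613711195575839
```

Call:
move_arm(deltas=[{"linear": [0, 2, 0], "roll": 0, "gripper": 1}, {"linear": [0, 4, 0], "roll": 0, "gripper": 1}, {"linear": [0, 6, 0], "roll": 0, "gripper": 1}, {"linear": [0, 8, 0], "roll": 0, "gripper": 1}, {"linear": [0, 8, 0], "roll": 0, "gripper": 1}])

```text
t: 8.5
ee_pos: [0.564, -0.0338, 0.074]
orientation: [-0.441, -3.109, 0.004]
force: [-2.1, -7.4, 1.8]
grip_width: 0.0
```

```bash
python3 st.py "(.5525,-.0725,.074)"
```

```text
t 8.5 p [ 0.564  -0.0338  0.074 ] z [-0.0018 -0.0026 -1.    ] yaw y from worldy deg 16.132166653237405 q6 -1.4411425104025704
(.5525,-.0725,.074) tool delta mm [  0.3105 -40.4237   0.1246]
force tool [-0.0884 -7.6984 -1.8124] grip 0.00035035973267702643
```

Call:
move_arm(deltas=[{"linear": [0, 2, 0], "roll": 0, "gripper": 1}, {"linear": [0, 4, 0], "roll": 0, "gripper": 1}, {"linear": [0, 4, 0], "roll": 0, "gripper": 1}])

```text
t: 8.8
ee_pos: [0.5641, -0.0335, 0.0741]
orientation: [-0.439, -3.107, 0.016]
force: [-6.4, -20.4, 4.3]
grip_width: -0.0
```

```bash
python3 st.py "(.5525,-.0725,.074)"
python3 - <<'E'
from h import *
S=imaging.camera('side')
cv2.imwrite('pics/c.png',cv2.resize(S[160:250,190:290],None,fx=6,fy=6,interpolation=2))
E
```

```text
t 8.8 p [ 0.5641 -0.0335  0.0741] z [-0.0047 -0.0097 -0.9999] yaw y from worldy deg 16.07520387545446 q6 -1.4341139995655876
(.5525,-.0725,.074) tool delta mm [  0.3932 -40.6555   0.5268]
force tool [  0.5288 -21.4253  -4.1133] grip -0.00036547634320397717
```

View pics/c.png

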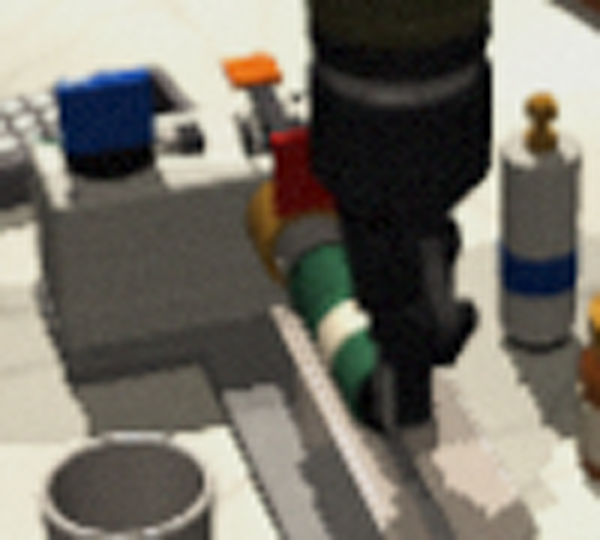

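The cartridge is home: its shoulder at (310,255) lies against the steel socket with no brass nose showing, and it met a rigid stop (force 7.7 → 21 N with no further motion). I retreat, rise and move over the pad.

Call:
move_arm(deltas=[{"linear": [0, -8, 0], "roll": 0, "gripper": 1}, {"linear": [0, -20, 0], "roll": 0, "gripper": 1}, {"linear": [0, -25, -40], "roll": 0, "gripper": 1}, {"linear": [0, -25, -85], "roll": 0, "gripper": 1}, {"linear": [0, -25, -115], "roll": 0, "gripper": 1}, {"linear": [0, 20, -115], "roll": 0, "gripper": 1}, {"linear": [-1, 65, -115], "roll": 0, "gripper": 1}, {"linear": [-1, 110, -115], "roll": 0, "gripper": 1}])

```text
t: 9.65
ee_pos: [0.5976, 0.078, 0.1896]
orientation: [0.443, 3.11, 0.002]
force: [0.5, -1.5, -0.5]
grip_width: -0.002
```

Call:
move_arm(deltas=[{"linear": [0, 45, 0], "roll": 0, "gripper": 1}, {"linear": [0, 90, 0], "roll": 0, "gripper": 1}, {"linear": [0, 125, 0], "roll": 0, "gripper": 1}, {"linear": [0, 135, 0], "roll": 0, "gripper": 1}, {"linear": [0, 135, 10], "roll": 0, "gripper": 1}, {"linear": [0, 135, 20], "roll": 0, "gripper": 1}, {"linear": [0, 135, 20], "roll": 0, "gripper": 1}])

```text
t: 10.35
ee_pos: [0.6332, 0.2044, 0.166]
orientation: [-0.444, -3.105, 0.003]
force: [-0.0, -0.4, -0.1]
grip_width: 0.001
```

```bash
python3 - <<'E'
from h import *
S=imaging.camera('side')
b=mask(S,'orange',(225,160,245,185));print(len(b),b.mean(0) if len(b) else '')
cv2.imwrite('pics/d.png',cv2.resize(S[140:230,185:285],None,fx=6,fy=6,interpolation=2))
E
python3 st.py "(.635,.206,.122)"
```

```text
42 [231.85714286 171.5       ]
t 10.4 p [0.6337 0.2044 0.1672] z [-0.0036 -0.0009 -1.    ] yaw y from worldy deg 16.27073303228354 q6 -1.055323779583675
(.635,.206,.122) tool delta mm [-0.9088  1.9392 45.1472]
force tool [-0.6124 -0.0005  0.127 ] grip 0.0002483699587922192
```

View pics/d.png

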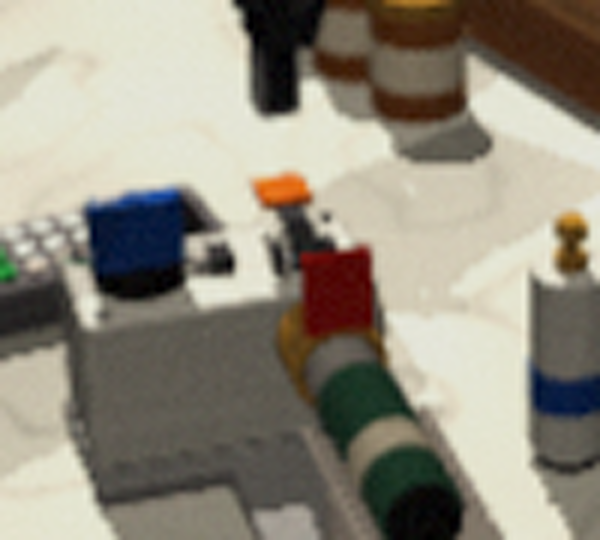

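The fingers are above the orange pad (280,190), and the cartridge is still seated against the socket. I lower to first contact.

Call:
move_arm(deltas=[{"linear": [-1, 1, 20], "roll": 0, "gripper": 1}, {"linear": [-1, 1, 35], "roll": 0, "gripper": 1}, {"linear": [-1, 1, 43], "roll": 0, "gripper": 1}, {"linear": [-1, 1, 46], "roll": 0, "gripper": 1}, {"linear": [-1, 1, 49], "roll": 0, "gripper": 1}, {"linear": [-1, 1, 49], "roll": 0, "gripper": 1}])

```text
t: 11.0
ee_pos: [0.6366, 0.2068, 0.1214]
orientation: [0.442, 3.109, 0.001]
force: [-0.4, 0.6, 0.2]
grip_width: 0.003
```

```bash
python3 st.py "(.635,.206,.122)"
```

```text
t 11.0 p [0.6366 0.2068 0.1214] z [ 0.001   0.0002 -1.    ] yaw y from worldy deg 16.18059828515908 q6 -1.0544699628319816
(.635,.206,.122) tool delta mm [ 1.3317 -1.1944 -0.6264]
force tool [ 0.5503  0.4158 -0.2115] grip 0.0031522243405804774
```

Call:
move_arm(deltas=[{"linear": [1, 0, 2], "roll": 0, "gripper": 1}, {"linear": [1, 0, 4], "roll": 0, "gripper": 1}, {"linear": [1, 0, 6], "roll": 0, "gripper": 1}, {"linear": [1, 0, 8], "roll": 0, "gripper": 1}, {"linear": [1, 0, 10], "roll": 0, "gripper": 1}, {"linear": [1, 0, 12], "roll": 0, "gripper": 1}, {"linear": [1, 0, 12], "roll": 0, "gripper": 1}])

```text
t: 11.7
ee_pos: [0.636, 0.2077, 0.1091]
orientation: [0.442, 3.109, 0.002]
force: [0.5, 2.9, 4.1]
grip_width: 0.001
```

```bash
python3 st.py
python3 - <<'E'
from h import *
S=imaging.camera('side')
b=mask(S,'red',(230,170,265,205));print(len(b),b.mean(0),b.min(0),b.max(0))
E
```

```text
t 11.7 p [0.636  0.2077 0.1091] z [ 0.002   0.0012 -1.    ] yaw y from worldy deg 16.175449729656687 q6 -1.0536985634001992
force tool [ 0.3599  2.926  -4.137 ] grip 0.0008007391142984914
147 [242.75510204 191.12244898] [237. 185.] [248. 198.]
```

The red plate is back at its initial forward pixel (242.8,191.1, against 242.7,191.0 at the start), so the sleeve has sprung forward. I lift and localise the knob better.

Call:
move_arm(deltas=[{"linear": [0, 0, -30], "roll": 0, "gripper": 1}, {"linear": [0, 0, -70], "roll": 0, "gripper": 1}, {"linear": [0, 0, -110], "roll": 0, "gripper": 1}, {"linear": [0, 0, -110], "roll": 0, "gripper": 1}])

```text
t: 12.15
ee_pos: [0.6381, 0.2073, 0.2255]
orientation: [0.441, 3.1, 0.005]
force: [1.4, 0.4, 1.1]
grip_width: 0.001
```

Run:
```python
from h import *
np.set_printoptions(precision=4,suppress=True)
S=imaging.camera('side');T=imaging.camera('top');cv2.imwrite('pics/side5.png',S);cv2.imwrite('pics/top5.png',T)
b=mask(S,'red',(230,170,265,205));print('red',len(b),b.mean(0))
g=mask(S,'green',(240,195,272,245));print('green',len(g),g.mean(0),g.min(0),g.max(0))
t0=cv2.imread('pics/top0.png');s0=cv2.imread('pics/side0.png')
def show(im,x0,x1,y0,y1):
    h=cv2.cvtColor(im,cv2.COLOR_BGR2HSV)
    for y in range(y0,y1): print(y,' '.join(f'{h[y,x,2]:3d}'+('b' if 100<h[y,x,0]<126 and h[y,x,1]>90 else ' ') for x in range(x0,x1)))
print('top');show(t0,186,205,230,251)
print('side');show(s0,196,220,168,194)
a=mask(T,'blue',(184,228,203,252));print(len(a))
```

```text
red 143 [242.8811 191.1259]
green 225 [248.4222 213.5111] [240. 201.] [261. 229.]
top
230 178  188  191  192  193  190  188  186  187  188  163  105   83   85   86   78   90  117  166 
231 174  183  195  193  190  190  185  186  188  189  179  163  158  137  100   77   98  124  165 
232 175  178  192  195  191  189  188  177  162  174  187  183  173  149  115  111  145  171  184 
233 181  187  193  191  189  189  178  161  159  145  142  149  160  134  120  127  165  194  192 
234 168  193  194  192  189  183  155  151b 167b 153b 135b 115  109  114  124  150  184  194  193 
235 171  194  195  191  189  170  136  161b 166b 158b 140b  92b  68  111  157  182  193  192  191 
236 186  193  193  190  176  126  120b 167b 161b 152b 126b  79   68   83  115  141  155  177  193 
237 191  195  195  177  117   82  128b 167b 159b 146b 113b  71   64   59   58   84  116  141  156 
238 194  195  186  144   66   84  138b 162b 157b 140b  96b  66   63   56   54   58  102  129  128 
239 195  193  173   91   60  102b 157b 161b 154b 130b  81   67   60   52   55   54   79  115  126 
240 195  185  148   56  
[... 3595 characters left out ...]
12   14   13    8    4    5b   4b   0   24   53   84  113  156  208  222  223 
189 106  182  218  223  206  153   96   76   43   18   20   11   19   32   42   75   96  107  119  123  122  194  222  221 
190  78  162  213  222  223  179  126  116  100   94   94   89   93   99   98  115  126  123  122  123  127  159  203  210 
191  72  135  198  221  213  166  113  119  121  122  124  127  124  121  122  128  127  128  131  129  132  126  152  159 
192  68   97  179  218  194  121   83  110  126  120  126  128  127  128  128  127  120  115  116  113  112  107  105  103 
193  74   75  145  209  202  147  109  127  126  124  121  119  114  112  111  109  103   98   96   94   88   85   87   88 
0
```

```bash
python3 - <<'E'
from h import *
np.set_printoptions(precision=4,suppress=True)
ys=np.array([.279,.960,0]);a=plane('top',[(193,240.3)],.143)[0];b=plane('side',[(207.3,174.)],.143)[0]+.007*ys
p=tri((193,240.3),(207.3-.0,173.0))
print(a,b,p)
for q in(a,b): d=(q-np.array([.571,-.011,0]))[:2];print(d@[.96,-.279],d@[.279,.96])
E
python3 st.py "(.555,.2065,.165)"
```

```text
[0.5509 0.2053 0.143 ] [0.5536 0.2038 0.143 ] (array([0.5531, 0.2045, 0.1422]), np.float64(0.004589157034389007))
-0.07967796578931276 0.2020514890224497
-0.07663961168752585 0.20134336100010625
t 12.25 p [0.6354 0.2067 0.2188] z [ 0.0008 -0.0005 -1.    ] yaw y from worldy deg 16.185404010975155 q6 -1.05369306666214
(.555,.2065,.165) tool delta mm [ 77.1995 -22.5565  53.7787]
force tool [-0.0563  0.2361  0.5565] grip -0.0016099022681405712
```

Call:
move_arm(deltas=[{"linear": [40, -12, 0], "roll": 0, "gripper": 0.5}, {"linear": [79, -25, 0], "roll": 0, "gripper": 0.5}, {"linear": [79, -25, 20], "roll": 0, "gripper": 0.5}, {"linear": [79, -25, 45], "roll": 0, "gripper": 0.5}, {"linear": [79, -25, 55], "roll": 0, "gripper": 0.5}, {"linear": [79, -25, 55], "roll": 0, "gripper": 0.5}])

```text
t: 12.85
ee_pos: [0.55, 0.2042, 0.159]
orientation: [-0.441, -3.103, 0.005]
force: [-0.5, -0.6, 0.6]
grip_width: 0.5
```

```bash
python3 - <<'E'
from h import *
print(tri((200,229.5),(220,180)))
S=imaging.camera('side')
cv2.imwrite('pics/e.png',cv2.resize(S[140:230,175:275],None,fx=6,fy=6,interpolation=2))
E
python3 st.py "(.5525,.2045,.114)"
```

```text
(array([0.58740129, 0.18988698, 0.11492691]), np.float64(0.000466126523758719))
t 12.9 p [0.5513 0.2046 0.1611] z [-0.0042 -0.0013 -1.    ] yaw y from worldy deg 16.18224222229776 q6 -1.0241270883164957
(.5525,.2045,.114) tool delta mm [-1.315   0.3394 47.1012]
force tool [-0.2627 -0.0338  0.0791] grip 0.5002187687254743
```

View pics/e.png

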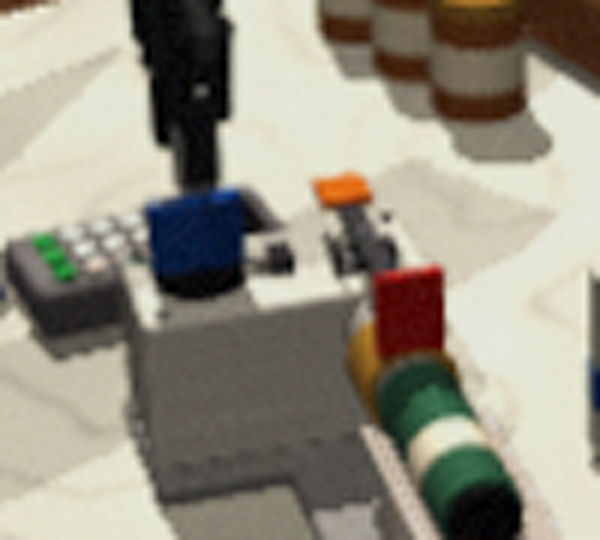

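The picture shows the sleeve forward over the cartridge shoulder, so it is locked, and the gripper above the blue knob (195,235). The pin housing sits about 38 mm to the station's +x of the knob, its top about 115 mm high. I descend and grip.

Call:
move_arm(deltas=[{"linear": [0, 0, 20], "roll": 0, "gripper": 0.5}, {"linear": [0, 0, 38], "roll": 0, "gripper": 0.5}, {"linear": [0, 0, 48], "roll": 0, "gripper": 0.5}, {"linear": [0, 0, 48], "roll": 0, "gripper": 0.5}, {"linear": [0, 0, 48], "roll": 0, "gripper": 0.5}])

```text
t: 13.4
ee_pos: [0.5531, 0.2052, 0.1162]
orientation: [0.442, 3.109, 0.001]
force: [-0.2, -0.2, 0.4]
grip_width: 0.498
```

```bash
python3 st.py "(.5525,.2045,.115)"
```

```text
t 13.4 p [0.5531 0.2052 0.1162] z [ 0.001   0.0002 -1.    ] yaw y from worldy deg 16.1761954862695 q6 -1.0241509519958063
(.5525,.2045,.115) tool delta mm [ 0.3445 -0.8209  1.1583]
force tool [ 0.1671 -0.2198 -0.4011] grip 0.4979070015793244
```

Call:
move_arm(deltas=[{"linear": [0, 0, 1], "roll": 0, "gripper": 0.65}, {"linear": [0, 0, 1], "roll": 0, "gripper": 0.75}, {"linear": [0, 0, 1], "roll": 0, "gripper": 0.8}, {"linear": [0, 0, 1], "roll": 0, "gripper": 0.85}, {"linear": [0, 0, 1], "roll": 0, "gripper": 0.9}, {"linear": [0, 0, 1], "roll": 0, "gripper": 0.9}], squeeze=25)

```text
t: 14.0
ee_pos: [0.553, 0.2057, 0.1151]
orientation: [0.442, 3.109, 0.002]
force: [0.9, 3.4, 3.1]
grip_width: 0.161
```

```bash
python3 st.py "(.5525,.2045,.115)"
```

```text
t 14.0 p [0.553  0.2057 0.1151] z [ 0.0015  0.0014 -1.    ] yaw y from worldy deg 16.18349313249552 q6 -1.0239622428677086
(.5525,.2045,.115) tool delta mm [ 0.0879 -1.3133  0.1182]
force tool [ 0.0448  3.4934 -3.1075] grip 0.16132098624706603
```

Call:
move_arm(deltas=[{"linear": [0, 1, 0], "roll": 0, "gripper": 1}, {"linear": [0, 1, 0], "roll": 0.1, "gripper": 1}, {"linear": [0, 1, 0], "roll": 0.2, "gripper": 1}, {"linear": [0, 1, 0], "roll": 0.3, "gripper": 1}, {"linear": [0, 1, 0], "roll": 0.4, "gripper": 1}, {"linear": [0, 1, 0], "roll": 0.5, "gripper": 1}, {"linear": [0, 1, 0], "roll": 0.6, "gripper": 1}, {"linear": [0, 1, 0], "roll": 0.6, "gripper": 1}], squeeze=50)

```text
t: 14.8
ee_pos: [0.5527, 0.2055, 0.1152]
orientation: [1.343, 2.84, -0.002]
force: [-2.4, -0.4, 7.2]
grip_width: 0.154
```

```bash
python3 st.py "(.553,.2057,.115)"; python3 -c "
from plant import env;print(env.read_state()['ft_torque'])"
```

```text
t 14.8 p [0.5527 0.2055 0.1152] z [-0.0004 -0.0014 -1.    ] yaw y from worldy deg 50.60789196593666 q6 -0.421388858694555
(.553,.2057,.115) tool delta mm [-0.0482  0.3474  0.1796]
force tool [ 1.2083 -2.0771 -7.2168] grip 0.15416602829548845
[-0.12045729  0.39443467  0.04444633]
```

Call:
move_arm(deltas=[{"linear": [0, 0, 0], "roll": 0.1, "gripper": 1}, {"linear": [0, 0, 0], "roll": 0.2, "gripper": 1}, {"linear": [0, 0, 0], "roll": 0.3, "gripper": 1}, {"linear": [0, 0, 0], "roll": 0.4, "gripper": 1}, {"linear": [0, 0, 0], "roll": 0.5, "gripper": 1}, {"linear": [0, 0, 0], "roll": 0.6, "gripper": 1}, {"linear": [0, 0, 0], "roll": 0.6, "gripper": 1}, {"linear": [0, 0, 0], "roll": 0.6, "gripper": 1}])

```text
t: 15.6
ee_pos: [0.5523, 0.2054, 0.1152]
orientation: [2.12, 2.318, -0.003]
force: [-3.1, -1.0, 6.9]
grip_width: 0.155
```

```bash
python3 st.py "(.553,.2057,.115)"; python3 -c "
from plant import env;print(env.read_state()['ft_torque'])"
```

```text
t 15.6 p [0.5523 0.2054 0.1152] z [-0.0014 -0.0017 -1.    ] yaw y from worldy deg 84.90583736893318 q6 0.17714103780253382
(.553,.2057,.115) tool delta mm [0.2766 0.6784 0.1606]
force tool [-0.6913 -3.1867 -6.8659] grip 0.1548551895915909
[-0.25976112  0.65229795 -0.01530505]
```

Call:
move_arm(deltas=[{"linear": [0, 0, 0], "roll": 0, "gripper": 0.75}, {"linear": [0, 0, 0], "roll": 0, "gripper": 0.68}, {"linear": [0, 0, 0], "roll": 0, "gripper": 0.68}, {"linear": [0, 0, 0], "roll": 0, "gripper": 0.68}, {"linear": [0, 0, -20], "roll": 0, "gripper": 0.68}, {"linear": [0, 0, -50], "roll": 0, "gripper": 0.68}, {"linear": [0, 0, -95], "roll": 0, "gripper": 0.68}, {"linear": [0, 0, -140], "roll": 0, "gripper": 0.68}])

```text
t: 16.4
ee_pos: [0.552, 0.2058, 0.2547]
orientation: [-2.12, -2.317, 0.003]
force: [0.4, 0.3, -0.0]
grip_width: 0.318
```

Call:
move_arm(deltas=[{"linear": [0, 0, -45], "roll": 0, "gripper": 0.68}, {"linear": [-50, 0, -90], "roll": 0, "gripper": 0.68}, {"linear": [-100, 0, -90], "roll": 0, "gripper": 0.68}, {"linear": [-150, 0, -90], "roll": 0, "gripper": 0.68}, {"linear": [-150, 0, -90], "roll": 0, "gripper": 0.68}])

```text
t: 16.9
ee_pos: [0.5663, 0.0529, 0.3452]
orientation: [2.124, 2.312, -0.0]
force: [-0.4, 0.5, -0.5]
grip_width: 0.316
```

```bash
python3 st.py
python3 - <<'E'
from h import *
S=imaging.camera('side');T=imaging.camera('top')
b=mask(S,'red',(230,170,265,205));print('red',len(b),b.mean(0))
g=mask(S,'green',(240,195,272,245));print('green',len(g),g.mean(0),g.min(0),g.max(0))
a=cv2.resize(S[150:250,180:320],None,fx=4,fy=4,interpolation=2)
cv2.imwrite('pics/f.png',a);cv2.imwrite('pics/g.png',T)
E
```

```text
t 16.9 p [0.5663 0.0529 0.3452] z [ 0.0015 -0.0014 -1.    ] yaw y from worldy deg 85.15478721573871 q6 -0.08500092089904591
force tool [ 0.5037 -0.3116  0.4841] grip 0.31579888839960557
red 150 [242.75333333 190.96      ]
green 231 [248.41558442 213.41125541] [240. 201.] [260. 230.]
```

View pics/f.png

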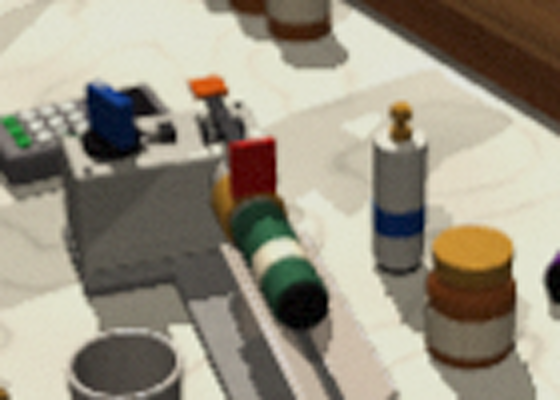

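View pics/g.png

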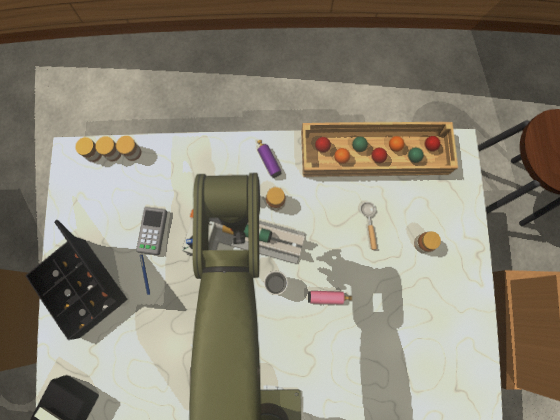

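The pictures show the knob bar well turned at (110,115), the red plate at its forward pixel, and the cartridge seated and unmoved. The jars, spare, cup, pen, spoon and terminal are where they were. The arm is clear, so I hand in.

```bash
python3 -c "
from plant import job; print(job.close_job())"
```

```text
the job is handed in; nothing more can be done
None
```

The green cartridge is connected and locked in the soda station, the valve knob is past its detent, and the job is handed in at about 17 s of the 53 s allowed. The hand-in reports no verdict, so what follows rests on my own checks.

- **Sleeve back:** I pushed the red plate to the back stop, where the force rose to about 21 N with no further motion. After I backed off, the plate stayed about 19–20 mm back, so the catch held it.
- **Cartridge home:** I slid it along the cradle until it hit a rigid stop. The picture showed its shoulder against the socket with no brass nose visible.
- **Locked:** I pressed the orange pad about 12 mm. The red plate returned to within 0.2 px of its starting forward position, and the sleeve sat over the cartridge shoulder. I did not pull on the cartridge to test the lock.
- **Knob:** I gripped it, turned it clockwise 1.2 rad (it clicks clear by 0.95), then released it. The last picture shows the bar staying turned. I read the angle from the wrist rotation, not from the knob itself.

In the last pictures the arm was clear of everything. The other things on the counter appeared not to have moved, judged by eye with part of the top view hidden by the arm. The highest force I read was about 23 N, well under the limits. No check failed. The only disagreement was the station's heading: the block edge read about 13°, against about 16° from the other features. I used 16°, and the contacts fitted it.

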